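# Open the soaking pot in the valve shop

### The job

Take the lid off the soaking pot by its knob: it is caught inside, so turn it anticlockwise while feeling for the place where it comes free, and lift it out. Set it down gently, knob up, with the whole lid inside the edges of the rubber mat, let go, and leave the other things on the bench where they are.

Things in the scene. Friction and masses are not known exactly. Their poses are not given: they have to be found in the camera images.
- pot: Round stainless soaking pot bolted upright to the bench, immovable: 140 mm across at the mouth, 100 mm high, on a round foot flange 170 mm across and 6 mm thick. Origin: centre of its underside at bench level, z up.
- lid: Loose stainless lid, 0.25 to 0.5 kg: flat disc 144 mm across, 5 mm thick, lying on the pot's rim; below it a plug 96 mm wide and 20 mm deep, above it a black T-shaped knob. Origin: centre of the plug's underside (80 mm above the pot's origin when in place, 20 mm below the disc's underside); x along the knob's bar, z up. It stands on plug and lugs when set down.
- handle (a point): Centre of the bar of the lid's knob, on the lid's axis 53 mm above the lid's origin. The bar is 56 mm long (along the lid's x axis), 18 mm thick (along its y axis: grip it across this), 24 mm high, with 17 mm of free height between it and the disc.
- mat: Black square rubber mat fixed on the bench, 230 x 230 mm, 4 mm thick. Origin: centre of its underside at bench level; x and y parallel to its edges, z up.
- grease_jar: Bystander: small grey jar with white cap, 56 mm across, 70 mm high, standing on the bench beyond the pot. Origin: centre of its underside.
- scraper: Bystander: flat steel scraper with a wooden handle, 220 mm long, 70 mm wide at the blade, 20 mm high, lying on the bench at the right. Origin: under its middle, x along its length towards the blade.
- valve_disc: Bystander: dark steel valve disc with a hub, 90 mm across, 32 mm high, lying on the bench at the left. Origin: centre of its underside.
- lug (a point): Tip of one of three lugs at the foot of the lid's plug, 60 mm from the axis along the lid's x; the others at 120 and 240 degrees. Each is 16 mm wide, 6 mm high. They are caught under a ring in the pot: as it stands the lid turns freely but rises only about 2.5 mm, then meets solid steel. Ease it up at small steps of turn to feel for the gaps; risen 16 mm it is clear.
- mouth (a point): Centre of the pot's mouth, level with the rim. Hidden inside, 5.5 to 11.5 mm below the rim, is the fixed catch ring with three gaps 120 degrees apart. From its start the lid must turn anticlockwise (from above) by 24 to 64 degrees, differing each time and not to be seen, to bring the lugs under the gaps; they pass within about 6 degrees either side of that angle.
Things that resemble listed ones, but are neither listed nor needed, are in the scene too. Leave any purple look-alike of the pot alone.

How it is judged:
By the outcome, as a careful person would: the job done as asked, in the order asked, and still so for the second after the job is handed in, with the robot touching nothing.
It also fails if it takes over 53 s, if anything falls off the work surface, if the arm or the gripper's body presses on something with over 40 N, if the wrist force passes 120 N, or if a joint passes its speed limit or range.

### The arm

A 7-joint arm with a two-finger parallel gripper is mounted at the origin on the work surface. World frame = base frame: x ahead of the robot, y to its left, z up, the work surface at z = 0. Lengths are in m, angles in rad, forces in N, time in s.
With the tool pointing down it reaches from about 0.35 to 0.9 m from the base axis. Payload 8.1 kg.
Tool frame: the origin (TCP) lies on the centre line of the jaws, within the pads' length; the fingertips stand 11 mm ahead of it and the grasp point (between the pads) lies 8 mm behind it (arm.nose_length is the distance from the TCP to the fingertips, in m); z points along the fingers, y is the line along which they close (so a half turn about z gives the same grasp; the last joint's range is limited). The gripper opens to 92 mm and grips with 3 to 60 N. Pads are 19 mm wide; open, the fingers measure 130 mm over their backs; the gripper's body (75 mm by 190 mm) begins 47 mm behind the grasp point.
Start: joints at [1.134, 0.434, 0.025, 1.573, -0.012, 1.134, -0.075], TCP at [0.205, -0.591, 0.238] pointing down, gripper open.
Joint ranges: [-2.62, 2.62], [-0.44, 2.09], [-1.27, 1.32], [0.08, 2.57], [-1.32, 4.46], [0.12, 2], [-2.74, 2.74]. Speed limits (rad/s): [2.22, 2.22, 3.01, 3.01, 3.14, 3.14, 3.14].

### API

Orientations are given as a rotation vector (axis times angle).
In Python, from cell import arm gives the robot as it stands.
- The arm moves only by the tool jog_arm, never from a script. Its argument "moves" is a list of rows, each a list of 4 numbers: the shift along the tool's x, y, z in m, then the turn about the tool's z in rad. In form: [[tx, ty, tz, spin], ...]. A call has 1 to 20 rows; each row is the pose to reach, as a shift and turn from the pose commanded when the call began, along the tool's axes at that moment; what a row does not reach only later rows make up. A row lasts 1/8 s, in which the tool goes at most 62.5 mm and 10.7 degrees, less where a joint would pass 70% of its speed; a pose out of reach is approached as far as the arm can. A call with a gripper value outside its range is refused whole. "hand" is the finger opening in m, from 0 to 0.0918, set as the call begins (left out, the last holds). The fingers move at their own pace and stop on an object; "newtons" is the grip in N (left out, the last holds). Time passes only in rows, so rows that repeat a pose let the fingers close. It gives the time, the measured TCP pose, the force, the opening and the grip force at its end, in the units of the state.
- arm.observe(): the state, without advancing time (a new reading comes with each control period).
- arm.get_image(name): name is "scene" or "top"; returns a dict with "color" (480x640x3 uint8, red, green, blue), "z_map" (480x640 float32, m along the optical axis (not along the pixel's ray), 0 where there is no reading), "fx", "fy", "cx", "cy" (pixels), "k1" (the pictures are not rectified: a ray, as slopes to the right and down, at radius r is drawn at 1 + k1 r^2 times it, then the intrinsics apply), "rvec" (rotation vector, rad) and "tvec" (3), from world to camera coordinates, as OpenCV has them. Camera axes: x right, y down, z forward; pixel columns grow to the right and rows downward; lengths in m; the calibration is good to about 2 mm. A picture is of the moment at which its call begins.
- arm.sign_off(): hands the job in; it is judged then, once.
The state is a dict: "clock": time; "joints": joint angles; "dq": joint speeds; "joint_efforts": joint torques, N m; "position": TCP position; "ee_rot": TCP orientation; "force": force on the tool from outside, world axes, zero at the start; "ft_torque": the same for the moment, N m; "width": opening from 0.0 (shut) to 1.0 (fully open); "gripper_force": force on a finger pad.
Only numpy, scipy, OpenCV 4.12 (cv2) and the standard library are available. Lean on these libraries where they do the work, as an engineer would, in place of code of your own. Each camera call takes 0.05 s, during which the arm holds its last target. There are 200 camera calls.

## Working session

There is one attempt and no reset: what is moved stays moved. The work goes in short steps, Python scripts to look and compute and a tool call to move; the robot and the scene stay as the last step left them, time stands still between calls to the robot, and variables do not carry over. Pictures are saved under pics/ and viewed, at most 10 in all, crops included, and the job is handed in when it is done.

Besides the shell and the picture viewer there is one more tool, called after "Emit:" by a JSON object that holds its "api" and its "payload". jog_arm: Moves the arm, as the interface text tells. Its arguments: {"type":"object","properties":{"moves":{"type":"array"},"hand":{"type":"number"},"newtons":{"type":"number"}},"required":["moves"]}

```bash
ls; mkdir -p pics
cat > h.py <<'E'
import numpy as np, cv2
from cell import arm
def cam(n):
    d=arm.get_image(n); d['R']=cv2.Rodrigues(np.array(d['rvec'],float))[0]; d['t']=np.array(d['tvec'],float).ravel(); return d
def undist(d,uv):
    q=(np.atleast_2d(uv).astype(float)-[d['cx'],d['cy']])/[d['fx'],d['fy']]
    p=q.copy()
    for _ in range(20): p=q/(1+d['k1']*(p**2).sum(1,keepdims=True))
    return p
def onplane(d,uv,z):
    p=undist(d,uv); r=np.c_[p,np.ones(len(p))]@d['R']; c=-d['R'].T@d['t']
    return c+r*((z-c[2])/r[:,2])[:,None]
def cloud(d):
    v,u=np.mgrid[:480,:640]; p=undist(d,np.c_[u.ravel(),v.ravel()]); Z=d['z_map'].reshape(-1,1).astype(float)
    P=(np.c_[p,np.ones(len(p))]*Z-d['t'])@d['R']; P[Z[:,0]==0]=np.nan
    return P.reshape(480,640,3)
E
python3 - <<'E'
from h import *
for n in('scene','top'):
    d=cam(n); cv2.imwrite(f'pics/{n}0.png',d['color'][:,:,::-1]); np.save(n+'.npy',d,allow_pickle=True)
    print(n,-d['R'].T@d['t'],d['k1'],d['fx'])
print(arm.observe())
E
```

```text
pics
scene [1.10519342 0.83404916 1.34287223] 0.04116776287371456 582.3637027793833
top [ 0.38931955 -0.00625177  1.48941888] -0.0327417039700411 541.4400325820162
{'clock': 0.1, 'joints': array([ 1.13440503,  0.4351651 ,  0.0249526 ,  1.57399616, -0.01158944,
        1.13400098, -0.07508033]), 'dq': array([ 0.00077235, -0.0021651 , -0.00025059, -0.00249653,  0.00036341,
        0.00117698, -0.0002174 ]), 'joint_efforts': array([ 3.70534908e-03, -6.69131184e+01,  9.88331437e-01, -3.15146828e+01,
       -6.04687748e-02,  3.74237169e-02,  5.72162298e-05]), 'position': array([ 0.20458243, -0.59010206,  0.23701972]), 'ee_rot': array([-3.09658938e+00, -5.21618167e-01,  5.72294941e-04]), 'force': array([-0.0710774 , -0.27900191, -0.7001364 ]), 'ft_torque': array([ 0.05467787, -0.02212245,  0.0146902 ]), 'gripper_force': 0.0, 'width': 0.997514356342773}
```

View pics/scene0.png

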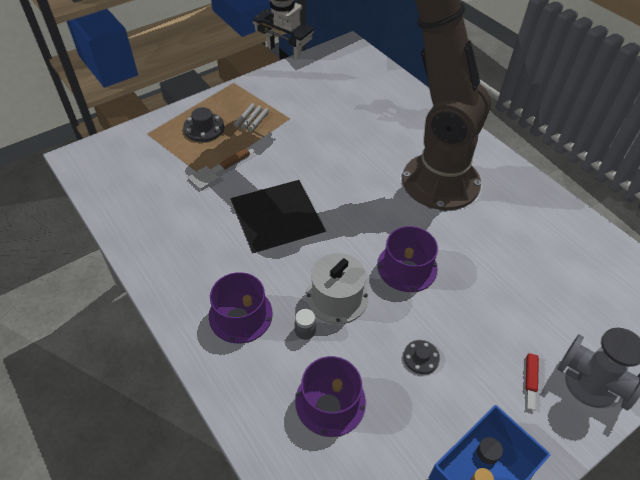

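View pics/top0.png

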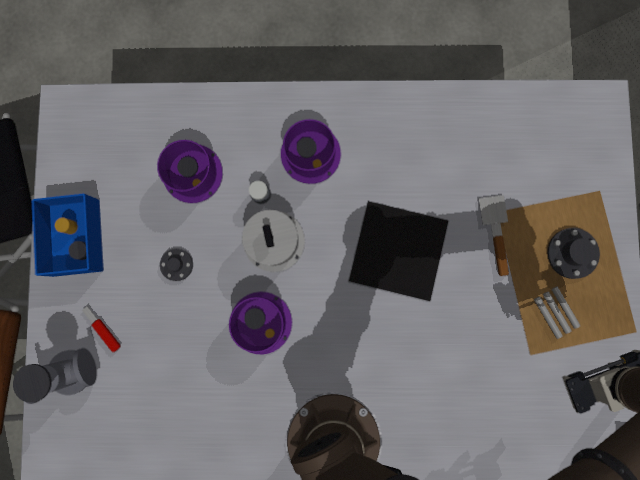

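Scene view: the lidded pot is at about (338,285), the mat at (278,215) and the jar at (305,323). In the top view the lid is at (270,238) with its dark knob at (268,236), and the mat is at (398,251). The three purple pots are decoys.

Run:
```python
from h import *
D={n:np.load(n+'.npy',allow_pickle=True).item() for n in('top','scene')}
for n,(kx,ky),(mx,my),R in(('top',(268,236),(398,251),35),('scene',(340,268),(278,215),20)):
    d=D[n]; P=cloud(d); g=d['color'].max(2)
    lab=cv2.connectedComponentsWithStats((g<60).astype(np.uint8))
    def comp(x,y): return (lab[1]==lab[1][y,x]).astype(np.uint8)
    m=comp(mx,my); uv=max(cv2.findContours(m,0,2)[0],key=len)[:,0]
    w=onplane(d,uv,.004)[:,:2]; r=cv2.minAreaRect(w.astype(np.float32)*1000); print(n,'mat',r, np.nanmedian(P[m>0],0))
    k=comp(kx,ky); Pk=P[k>0]; print('knob px',k.sum(),np.nanpercentile(Pk[:,2],[5,50,95]))
    kk=(k>0)&(P[...,2]>.138)&(P[...,2]<.155); v,u=np.nonzero(kk)
    w=onplane(d,np.c_[u,v],.145)[:,:2]*1000; print('top face n',len(w),cv2.minAreaRect(w.astype(np.float32)))
    _,_,vt=np.linalg.svd(w-w.mean(0)); print(' mean',w.mean(0),'axis deg',np.degrees(np.arctan2(vt[0,1],vt[0,0])))
    # disc: pts z~.105
    L=(P[...,2]>.098)&(P[...,2]<.112)&(np.hypot(P[...,0]-w[:,0].mean()/1e3,P[...,1]-w[:,1].mean()/1e3)<.1)
    c=np.vstack([q[:,0] for q in cv2.findContours(L.astype(np.uint8),0,1)[0]])
    w=onplane(d,cv2.convexHull(c)[:,0],.105)[:,:2]; e=cv2.fitEllipse((w*1000).astype(np.float32)); print('disc',e,np.nanmedian(P[L],0))
```

```text
top mat ((508.8821716308594, -181.09628295898438), (230.3719024658203, 230.3049774169922), 76.05224609375) [ 0.5075913  -0.1810468   0.00408589]
knob px 161 [0.1376773  0.14433165 0.14903401]
top face n 150 ((537.0921020507812, 160.6284637451172), (54.503780364990234, 17.90487289428711), 12.988266944885254)
 mean [536.8535964  160.76234683] axis deg -166.83509523782845
disc ((537.9609375, 161.0666046142578), (142.50527954101562, 142.92715454101562), 46.575191497802734) [0.53666471 0.15799371 0.1050436 ]
scene mat ((511.52337646484375, -180.3096160888672), (232.1151580810547, 229.75315856933594), 75.87661743164062) [ 0.51569839 -0.17455949  0.00305064]
knob px 202 [0.1121622  0.13996423 0.14717308]
top face n 123 ((541.86083984375, 165.3037567138672), (59.033668518066406, 17.591432571411133), 14.705964088439941)
 mean [540.71344179 164.6896206 ] axis deg 13.928593845178447
disc ((540.33154296875, 162.9914093017578), (142.60366821289062, 145.12522888183594), 141.275390625) [0.54477306 0.17050298 0.10402067]
```

Emit:
{"api": "jog_arm", "payload": {"moves": [[0.04,-0.043,0,0.05],[0.08,-0.086,0,0.1],[0.12,-0.129,0,0.1],[0.16,-0.172,0,0.1],[0.2,-0.215,0,0.1],[0.24,-0.258,0,0.1],[0.28,-0.3,0,0.1],[0.32,-0.343,0,0.1],[0.36,-0.386,0,0.1],[0.4,-0.429,0,0.1],[0.44,-0.472,0,0.1],[0.48,-0.515,0,0.1],[0.52,-0.558,0,0.1],[0.55,-0.59,0,0.1],[0.561,-0.602,0,0.1],[0.561,-0.602,0,0.1],[0.561,-0.602,0,0.1],[0.561,-0.602,0,0.1]], "hand": 0.07, "newtons": 30}}

```text
clock: 2.35
position: [0.5375, 0.1603, 0.2378]
ee_rot: [3.12, 0.363, -0.0]
force: [-0.4, 0.5, 0.0]
width: 0.76
gripper_force: 0.0
```

Emit:
{"api": "jog_arm", "payload": {"moves": [[0,-0.001,0.03,0],[0,-0.001,0.06,0],[0,-0.001,0.08,0],[0,-0.001,0.095,0],[0,-0.001,0.105,0],[0,-0.001,0.113,0],[0,-0.001,0.113,0],[0,-0.001,0.113,0]]}}

```text
clock: 3.35
position: [0.5377, 0.1632, 0.1252]
ee_rot: [-3.12, -0.366, -0.001]
force: [-0.2, 0.3, 0.1]
width: 0.762
gripper_force: 0.0
```

Emit:
{"api": "jog_arm", "payload": {"moves": [[0,0,0,0],[0,0,0,0],[0,0,0,0],[0,0,0,0],[0,0,0,0],[0,0,0,0]], "hand": 0.0, "newtons": 30}}

```text
clock: 4.1
position: [0.5374, 0.1629, 0.1247]
ee_rot: [3.12, 0.366, -0.0]
force: [-1.2, 0.4, 0.9]
width: 0.2
gripper_force: 30.0
```

```bash
python3 -c "
from h import *
print(arm.observe())"
```

```text
{'clock': 4.1, 'joints': array([-0.09933402,  0.48892192, -0.40029694,  1.83516682,  0.24281779,
        0.86566784, -1.95318555]), 'dq': array([ 0.00039488,  0.00072412,  0.00027486,  0.00104466,  0.00061319,
       -0.00080846,  0.00140737]), 'joint_efforts': array([-8.22304864e-02, -6.29670525e+01, -5.57883471e+00, -2.57910776e+01,
       -4.09147271e-02, -1.30489399e-01, -5.70527729e-03]), 'position': array([0.53738286, 0.16294247, 0.12469914]), 'ee_rot': array([ 3.12007931e+00,  3.66189848e-01, -8.64312187e-05]), 'force': array([-1.23575117,  0.39647554,  0.90110879]), 'ft_torque': array([-0.01015872, -0.00137251,  0.03518222]), 'gripper_force': 30.0008824467659, 'width': 0.20010022399912572}
```

Emit:
{"api": "jog_arm", "payload": {"moves": [[0,0,-0.001,-0.12],[0,0,-0.001,-0.24],[0,0,-0.001,-0.36],[0,0,-0.001,-0.49],[0,0,-0.001,-0.49],[0,0,-0.001,-0.49],[0,0,-0.003,-0.49],[0,0,-0.004,-0.49],[0,0,-0.004,-0.49]]}}

```text
clock: 5.22
position: [0.5371, 0.1628, 0.1274]
ee_rot: [-2.938, -1.111, 0.002]
force: [5.5, 1.9, -20.8]
width: 0.202
gripper_force: 30.0
```

Emit:
{"api": "jog_arm", "payload": {"moves": [[0,0,0.003,0],[0,0,0.003,-0.07],[0,0,0.003,-0.14],[0,0,0.003,-0.14],[0,0,0.001,-0.14],[0,0,0,-0.14],[0,0,0,-0.14]]}}

```text
clock: 6.1
position: [0.5373, 0.1629, 0.1274]
ee_rot: [-2.853, -1.313, 0.001]
force: [5.1, 2.0, -21.4]
width: 0.198
gripper_force: 30.0
```

Emit:
{"api": "jog_arm", "payload": {"moves": [[0,0,0.003,0],[0,0,0.003,-0.07],[0,0,0.003,-0.14],[0,0,0.003,-0.14],[0,0,0.001,-0.14],[0,0,0,-0.14],[0,0,0,-0.14]]}}

```text
clock: 6.98
position: [0.5375, 0.1629, 0.1289]
ee_rot: [2.754, 1.51, 0.0]
force: [-0.3, -0.9, -2.9]
width: 0.198
gripper_force: 30.0
```

Emit:
{"api": "jog_arm", "payload": {"moves": [[0,0,0.003,0],[0,0,0.003,-0.035],[0,0,0.003,-0.035],[0,0,0,-0.035],[0,0,-0.002,-0.035],[0,0,-0.004,-0.035],[0,0,-0.006,-0.035],[0,0,-0.006,-0.035]]}}

```text
clock: 7.98
position: [0.5375, 0.1631, 0.1349]
ee_rot: [2.727, 1.559, 0.001]
force: [-0.4, 0.1, -2.9]
width: 0.2
gripper_force: 30.0
```

Emit:
{"api": "jog_arm", "payload": {"moves": [[0,0,-0.005,0],[0,0,-0.012,0],[0,0,-0.022,0],[0,0,-0.037,0],[0,0,-0.055,0],[0,0,-0.075,0],[0,0,-0.09,0],[0,0,-0.1,0],[0,0,-0.1,0]]}}

```text
clock: 9.1
position: [0.5377, 0.1631, 0.2354]
ee_rot: [2.727, 1.559, 0.002]
force: [-0.2, -0.4, -1.8]
width: 0.203
gripper_force: 30.0
```

Emit:
{"api": "jog_arm", "payload": {"moves": [[-0.008,0.004,0,0],[-0.022,0.011,0,0],[-0.044,0.021,0,0],[-0.07,0.034,0,0],[-0.1,0.049,0,0],[-0.13,0.063,0,0],[-0.16,0.078,0,0],[-0.19,0.093,0,0],[-0.22,0.107,0,0],[-0.25,0.122,0,0],[-0.275,0.134,0,0],[-0.293,0.143,0,0],[-0.304,0.148,0,0],[-0.31,0.151,0,0],[-0.31,0.151,0,0],[-0.31,0.151,0,0]]}}

```text
clock: 11.1
position: [0.5104, -0.1798, 0.2348]
ee_rot: [-2.726, -1.561, -0.0]
force: [-0.9, 0.5, -3.1]
width: 0.203
gripper_force: 30.0
```

Run:
```python
from h import *
d=cam('scene'); cv2.imwrite('pics/scene1.png',d['color'][:,:,::-1]); print(arm.observe()['position'],arm.observe()['joints'])
```

```text
[ 0.51039518 -0.17981576  0.2348105 ] [ 0.66952391  0.36278679 -0.56747724  1.74679432  0.21602415  1.09450617
 -0.49885969]
```

View pics/scene1.png

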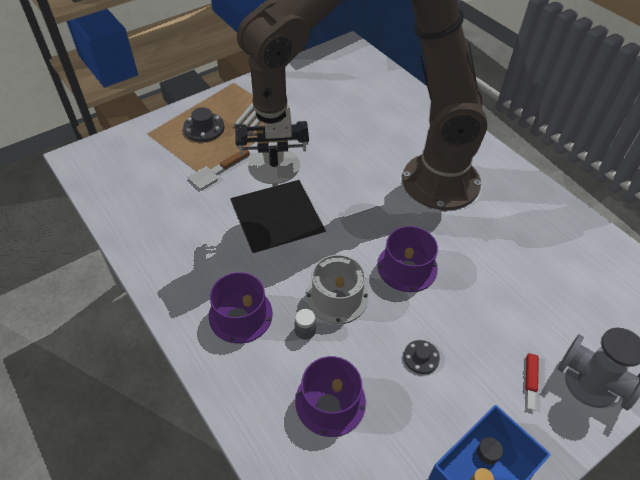

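The lid hangs level in the gripper at about (275,163). The pot at (338,285) is open, and the mat is clear.

Emit:
{"api": "jog_arm", "payload": {"moves": [[0,0,0.01,0],[0,0,0.03,0],[0,0,0.055,0],[0,0,0.08,0],[0,0,0.105,0],[0,0,0.13,0],[0,0,0.15,0],[0,0,0.165,0],[0,0,0.173,0],[0,0,0.178,0],[0,0,0.18,0],[0,0,0.18,0],[0,0,0.18,0]]}}

```text
clock: 12.78
position: [0.5105, -0.1809, 0.0551]
ee_rot: [2.727, 1.559, 0.001]
force: [0.1, -0.1, -3.4]
width: 0.198
gripper_force: 30.0
```

Emit:
{"api": "jog_arm", "payload": {"moves": [[0,0,0.001,0],[0,0,0.002,0],[0,0,0.003,0],[0,0,0.004,0],[0,0,0.005,0],[0,0,0.0055,0],[0,0,0.0055,0]]}}

```text
clock: 13.65
position: [0.5102, -0.1807, 0.0492]
ee_rot: [-2.727, -1.559, 0.0]
force: [0.7, 0.2, -3.4]
width: 0.197
gripper_force: 30.0
```

Emit:
{"api": "jog_arm", "payload": {"moves": [[0,0,0.0003,0],[0,0,0.0006,0],[0,0,0.0009,0],[0,0,0.0012,0],[0,0,0.0012,0]]}}

```text
clock: 14.28
position: [0.5103, -0.1808, 0.0486]
ee_rot: [2.727, 1.559, -0.0]
force: [-3.8, 0.9, 6.5]
width: 0.199
gripper_force: 30.0
```

Contact on the mat at the expected height. I'll release with a small opening, then rise.

Emit:
{"api": "jog_arm", "payload": {"moves": [[0,0,-0.0005,0],[0,0,-0.0005,0],[0,0,-0.0005,0],[0,0,-0.0005,0],[0,0,-0.0005,0],[0,0,-0.0005,0]], "hand": 0.06}}

```text
clock: 15.02
position: [0.5102, -0.1807, 0.0485]
ee_rot: [-2.727, -1.559, 0.0]
force: [0.4, -0.0, 0.4]
width: 0.654
gripper_force: 0.0
```

Emit:
{"api": "jog_arm", "payload": {"moves": [[0,0,-0.01,0],[0,0,-0.03,0],[0,0,-0.06,0],[0,0,-0.1,0],[0,0,-0.14,0],[0,0,-0.18,0],[-0.04,0,-0.2,0],[-0.09,0,-0.2,0],[-0.14,0,-0.2,0],[-0.18,0,-0.2,0],[-0.2,0,-0.2,0],[-0.2,0,-0.2,0],[-0.2,0,-0.2,0]]}}

```text
clock: 16.65
position: [0.4096, -0.3519, 0.249]
ee_rot: [2.726, 1.561, 0.001]
force: [0.6, 0.1, -0.3]
width: 0.653
gripper_force: 0.0
```

Run:
```python
from h import *
d=cam('scene'); t=cam('top'); cv2.imwrite('pics/scene2.png',d['color'][:,:,::-1])
P=cloud(t); L=(P[...,2]>.022)&(P[...,2]<.036)&(np.hypot(P[...,0]-.51,P[...,1]+.181)<.12)
print(L.sum(),np.nanmedian(P[L],0)); c=cv2.minEnclosingCircle((P[L][:,:2]*1000).astype(np.float32)); print(c)
```

```text
1937 [ 0.50831809 -0.18028706  0.02908032]
((510.9505920410156, -180.12290954589844), 71.74666595458984)
```

View pics/scene2.png

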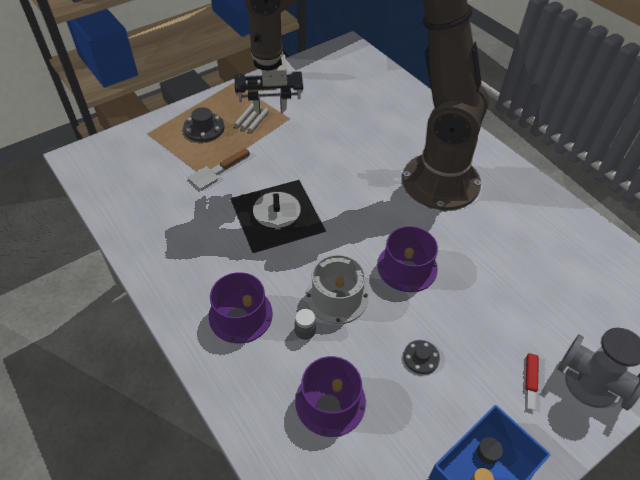

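The lid sits flat and knob up at about (277,209), centred on the mat to within 2 mm, with its disc top at z = 29 mm as expected. The jar, scraper and valve disc haven't moved, and the arm is clear.

```bash
python3 -c "
from cell import arm
print(arm.sign_off())"
```

```text
the job is handed in; nothing more can be done
None
```

The lid came free at about 44° anticlockwise and now stands knob up in the middle of the mat, released; the other things on the bench are where they were, and the job was handed in at about 17 s.

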